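# Balance a music-box case on a slim photo stand

### The job

Set the closed wooden music-box case on the small red pad of the photo stand so that it rests there level all by itself, touching nothing but the pad, ready to have its underside photographed. Its heavy clockwork sits unseen somewhere along its length, so feel where the weight lies before you let go: the case must not tip over or be knocked or pressed hard onto the stand. Leave the brush, bottle and jar where they are.

Things in the scene. Friction and masses are not known exactly. Their poses are not given: they have to be found in the camera images.
- case: Closed dark wooden case, brass end bands, a plain block outside: 200 mm long (x axis), 52 wide (y), 50 high (z up), flat on the table. Origin: centre of its flat underside. Mass 0.65 to 0.75 kg. Clockwork fixed inside at an unknown place along the length: the centre of mass lies up to 63 mm from the middle, to either end, on the centre line. Both ends look alike. Grasp across the 52 mm.
- stand: Photo stand, fixed to the table: grey square foot plate 120 x 120 x 12 mm, a thin steel post 12 mm in diameter, and on top a red flat square pad 15 x 15 mm. Origin: centre of the foot's underside; z up.
- stand_pad (a point): Centre of the upper face of the stand's red pad, 85 mm above the table. The case's centre of mass must stand over the 15 x 15 mm pad or the case tips off.
- brush: Bystander: dusting brush, 200 mm long, lying on the table; origin under its middle, handle towards -x. Leave it.
- bottle: Bystander: blue drinking bottle, 68 mm in diameter, 190 mm high, standing; origin: centre of its underside. Leave it.
- jar: Bystander: amber jar with white cap, 60 mm in diameter, 70 mm high, standing; origin: centre of its underside. Leave it.
Not all that is in view belongs to the job. Of the things like the case, leave any that is green; of the rest the larger one is meant.

How it is judged:
At the end, for the whole second after the job is handed in: The case lies on the stand's pad, its underside at the pad's height within 8 mm and its middle within 75 mm of the pad in plan, upright and level within 0.09 rad (5 degrees), carried by the stand and at rest (z of case in the frame of stand_pad between -0.008 and 0.008 m and horizontal distance between case and stand_pad below 0.075 m and angle between case's own z axis and vertical below 0.09 rad and contact force between case and stand above 3 N and linear speed of case below 0.02 m/s and angular speed of case below 0.1 rad/s); the robot touches nothing.
It fails at once if the case tips by more than 0.6 rad (34 degrees) (angle between case's own z axis and vertical above 0.6 rad).
It fails at once if the case is knocked or pressed onto the stand with more than 45 N (contact force between case and stand above 45 N).
It fails at once if the brush is moved more than 30 mm (distance of brush from where it was at the start of the episode above 0.03 m).
It fails at once if the bottle is moved more than 30 mm (distance of bottle from where it was at the start of the episode above 0.03 m).
It fails at once if the jar is moved more than 30 mm (distance of jar from where it was at the start of the episode above 0.03 m).
It also fails if it takes over 38 s, if anything falls off the work surface, if the arm or the gripper's body presses on something with over 40 N, if the wrist force passes 120 N, or if a joint passes its speed limit or range.

### The arm

A 7-joint arm with a two-finger parallel gripper is mounted at the origin on the work surface. World frame = base frame: x ahead of the robot, y to its left, z up, the work surface at z = 0. Lengths are in m, angles in rad, forces in N, time in s.
With the tool pointing down it reaches from about 0.425 to 0.925 m from the base axis. Payload 6.8 kg.
Tool frame: the origin (TCP) lies midway between the tips of the shut fingers; the grasp point (between the pads) lies 19 mm behind it (bot.pinch_z is the distance from the TCP to the grasp point, in m); z points along the fingers, y is the line along which they close (so a half turn about z gives the same grasp; the last joint's range is limited). The gripper opens to 85 mm and grips with 20 to 120 N. Pads are 22 mm wide; open, the fingers measure 114 mm over their backs; the gripper's body (76 mm by 85 mm) begins 54 mm behind the grasp point. The pads swing forward as they close: fully open they stand 13 mm farther back than shut.
Start: joints at [-1.31, 0.477, 0.022, 1.555, -0.011, 1.109, -0.083], TCP at [0.243, 0.63, 0.231] pointing down, gripper open.
Joint ranges: [-2.96, 2.96], [-0.34, 2.1], [-1.41, 1.46], [0.24, 2.44], [-1.37, 4.51], [0.17, 1.92], [-2.96, 2.96]. Speed limits (rad/s): [2.39, 2.39, 3.14, 3.14, 3.14, 3.14, 3.14].

### API

Orientations are given as a unit quaternion [w, x, y, z].
In Python, from station import bot, imaging gives the robot as it stands. The module is installed in compiled form; this text tells all that it offers.
- The arm moves only by the tool carry_out, never from a script. Its argument "targets" is a list of rows, each a list of 5 numbers: the shift along the tool's x, y, z in cm, then the turn about the tool's z in degrees, then the opening, from -1 (shut) to 1 (fully open). In form: [[x, y, z, yaw, gripper], ...]. A call has 1 to 12 rows; each row shifts and turns the commanded pose from where the row before left it, along the tool's axes as they then stand; what a row does not reach is not made up. A row lasts 1/10 s, in which the tool goes at most 50 mm and 8.59 degrees, less where a joint would pass 70% of its speed; a pose out of reach is approached as far as the arm can. A call is refused whole if a number of a shift passes 5 or a number of a turn 8.59, either way. A call with a gripper value outside its range is refused whole. The fingers move at their own pace and stop on an object; "force" is the grip in N (left out, the last holds). Time passes only in rows, so rows that do not move let the fingers close. It gives the time, the measured TCP pose, the force, the opening and the grip force at its end, in the units of the state.
- bot.get_obs(): the state, without advancing time (a new reading comes with each control period).
- imaging.read_camera(name): name is "side" or "top" or "wrist"; returns the picture (400x640x3 uint8, red, green, blue); there is no depth.
- imaging.calibration(name): a dict with "fx", "fy", "cx", "cy" (pixels), "extrinsics" (4x4, takes a point from world to camera coordinates). Camera axes: x right, y up, looking along -z (the intrinsics and any distortion apply to the point x, -y, -z); pixel columns grow to the right and rows downward; lengths in m; the calibration is good to about 2 mm. A picture is of the moment at which its call begins: read the wrist's pose just before it. calibration takes no time and is no camera call; for the wrist camera it gives the pose at the moment of the call.
- bot.hand_in(): hands the job in; it is judged then, once.
The state is a dict: "t": time; "q": joint angles; "joint_vel": joint speeds; "joint_torque": joint torques, N m; "eef_pos": TCP position; "tool_rot": TCP orientation; "contact_force": force on the tool from outside, world axes, zero at the start; "torque": the same for the moment, N m; "gripper_width": opening from 0.0 (shut) to 1.0 (fully open); "grasp_force": force on a finger pad.
Only numpy, scipy, OpenCV 4.12 (cv2) and the standard library are available. Lean on these libraries where they do the work, as an engineer would, in place of code of your own. Each camera call takes 0.05 s, during which the arm holds its last target. There are 200 camera calls.

## Working session

There is one attempt and no reset: what is moved stays moved. The work goes in short steps, Python scripts to look and compute and a tool call to move; the robot and the scene stay as the last step left them, time stands still between calls to the robot, and variables do not carry over. Pictures are saved under pics/ and viewed, at most 10 in all, crops included, and the job is handed in when it is done.

Besides the shell and the picture viewer there is one more tool, called after "Request:" in YAML: its name, and indented under it one key for each argument. carry_out: Moves the arm, as the interface text tells. Its arguments: {"type":"object","properties":{"targets":{"type":"array"},"force":{"type":"number"}},"required":["targets"]}

```bash
mkdir -p pics; python3 - <<'E'
from station import bot, imaging
import cv2,numpy as np
for n in ("top","side"):
    im=imaging.read_camera(n); cv2.imwrite(f"pics/{n}0.png",im[:,:,::-1])
    c=imaging.calibration(n); print(n,{k:(np.round(v,4).tolist() if k=='extrinsics' else v) for k,v in c.items()})
o=bot.get_obs(); print(o, bot.pinch_z)
E
```

```text
top {'fx': 408.1510651433613, 'fy': 408.1510651433613, 'cx': 322.18345669670094, 'cy': 192.45129815948206, 'extrinsics': [[-0.0044, -1.0, -0.0037, 0.0326], [0.9808, -0.005, 0.1951, -0.5562], [-0.1951, -0.0027, 0.9808, -1.3746], [0.0, 0.0, 0.0, 1.0]]}
side {'fx': 410.35249601950704, 'fy': 410.35249601950704, 'cx': 325.7582035100711, 'cy': 207.6935667924442, 'extrinsics': [[0.9641, -0.2652, -0.0107, -0.533], [0.2051, 0.7189, 0.6642, -0.1909], [-0.1684, -0.6425, 0.7475, -1.3424], [0.0, 0.0, 0.0, 1.0]]}
{'t': 0.1, 'q': array([-1.31009198,  0.47771506,  0.0223089 ,  1.55635853, -0.01148238,
        1.10931307, -0.08306886]), 'joint_vel': array([-0.00076587, -0.00159452, -0.00017524, -0.00457657, -0.00013909,
       -0.00014024,  0.00182584]), 'joint_torque': array([ 4.79467475e-03, -5.97764039e+01,  1.61394093e+00, -2.81954849e+01,
        1.28657019e-02,  4.94382286e-03,  8.18118053e-06]), 'eef_pos': array([0.24313827, 0.6291072 , 0.23042138]), 'tool_rot': array([-9.25911842e-05,  1.83315085e-01,  9.83053857e-01, -8.27951753e-04]), 'contact_force': array([1.19620175, 0.52009117, 0.46526012]), 'torque': array([-0.00222833,  0.01378797,  0.01871041]), 'grasp_force': 0.0, 'gripper_width': 1.002351888331833} 0.0187
```

View pics/top0.png

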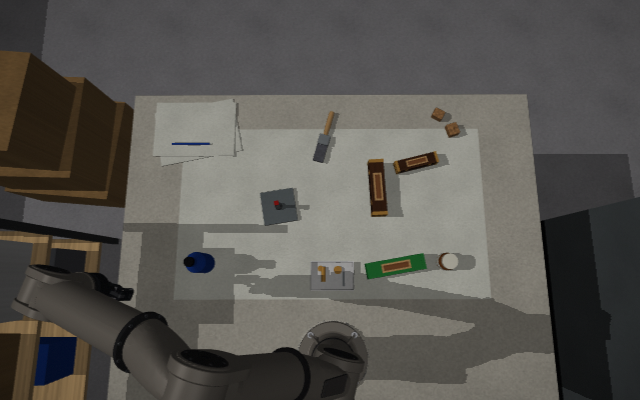

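View pics/side0.png

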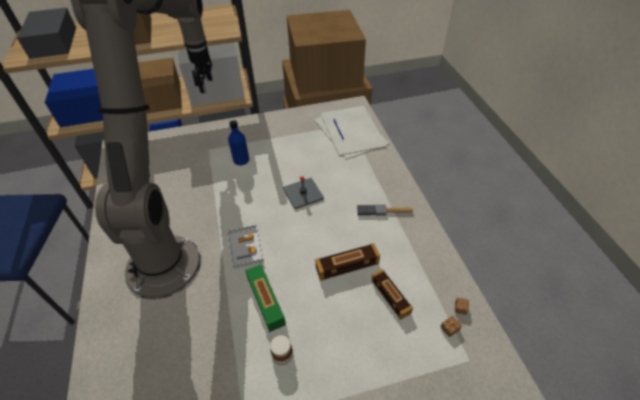

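Lookalikes in the top view: a large dark case at (377,187), a small dark case at (416,161) and a green one at (396,265). The description points to the large dark one at (377,187). I'll check it in a close crop and measure.

```bash
cat > h.py <<'E'
from station import bot, imaging
import numpy as np, cv2
def proj(n,P):
    c=imaging.calibration(n);E=np.array(c['extrinsics']);p=np.atleast_2d(P)@E[:3,:3].T+E[:3,3]
    return np.c_[c['cx']+c['fx']*p[:,0]/-p[:,2], c['cy']-c['fy']*p[:,1]/-p[:,2]]
def ray(n,u,v,z):
    c=imaging.calibration(n);E=np.array(c['extrinsics']);R=E[:3,:3]
    o=-R.T@E[:3,3];d=R.T@np.array([(u-c['cx'])/c['fx'],-(v-c['cy'])/c['fy'],-1.])
    return o+d*(z-o[2])/d[2]
def box(x,y,a,L=.2,W=.052,z0=0,H=.05):
    s=np.array([[i*L/2,j*W/2] for i in(-1,1) for j in(-1,1)]);R=np.array([[np.cos(a),-np.sin(a)],[np.sin(a),np.cos(a)]])
    q=s@R.T+[x,y];return np.vstack([np.c_[q,np.full(4,z0)],np.c_[q,np.full(4,z0+H)]])
def sil(n,*a,sc=8,**k):
    m=np.zeros((400,640),np.uint8);h=cv2.convexHull(proj(n,box(*a,**k)).astype(np.float32))
    cv2.fillConvexPoly(m,np.round(h*16).astype(np.int32),255,cv2.LINE_AA,4);return m/255.
E
python3 - <<'E'
from h import *
from scipy.optimize import minimize
T=cv2.cvtColor(cv2.imread('pics/top0.png'),cv2.COLOR_BGR2RGB);S=cv2.cvtColor(cv2.imread('pics/side0.png'),cv2.COLOR_BGR2RGB)
print('guess',ray('top',377,187,.05),ray('side',348,260,.05))
def mask(im,x0,x1,y0,y1):
    f=im.astype(int);m=((f[...,0]-f[...,2])>14)  # brown/brass
    o=np.zeros(m.shape,np.uint8);o[y0:y1,x0:x1]=m[y0:y1,x0:x1]
    o=cv2.morphologyEx(o,cv2.MORPH_CLOSE,np.ones((9,9)))
    k,l,s,_=cv2.connectedComponentsWithStats(o);return (l==1+np.argmax(s[1:,4])).astype(float)
M={'top':mask(T,355,393,145,230),'side':mask(S,305,385,235,285)}
def cost(p,ns=('top','side')): return sum(np.abs(sil(n,*p)-M[n]).sum()/M[n].sum() for n in ns)
p0=np.r_[ray('top',377,187,.05)[:2],0.03]
for ns in(('top','side'),('top',),('side',)):
    r=minimize(lambda d:cost(p0+d*[.01,.01,.1],ns),np.zeros(3),method='Nelder-Mead',options=dict(initial_simplex=np.vstack([np.zeros(3),np.eye(3)])));p=p0+r.x*[.01,.01,.1];print(ns,p,r.fun)
    if len(ns)==2:P=p
# pad
for n,im,(u,v) in(('top',T,(277,204)),('side',S,(304,178))):
    f=im.astype(int);m=(f[...,0]>1.6*f[...,1])&(f[...,0]>60);w=np.zeros_like(m);w[v-12:v+12,u-12:u+12]=1;m&=w
    yy,xx=np.nonzero(m);print(n,'red',m.sum(),xx.mean(),yy.mean(),ray(n,xx.mean(),yy.mean(),.083))
    yy0,xx0=np.nonzero(m)
for n,im in(('top',T),('side',S)):
    h=cv2.convexHull(proj(n,box(*P)).astype(np.float32))
    big=cv2.resize(im,None,fx=5,fy=5,interpolation=cv2.INTER_CUBIC)
    cv2.polylines(big,[np.int32((h+.5)*5)],True,(0,255,0),1)
    if n=='top':a=big[140*5:230*5,350*5:400*5];b=big[180*5:230*5,250*5:310*5]
    else:c=big[235*5:285*5,305*5:385*5];d=big[165*5:215*5,275*5:330*5]
C=np.zeros((600,800,3),np.uint8)
for k,(q,x,y) in enumerate(((a,0,0),(b,250,0),(c,250,260))):
    q=q[:600-y,:800-x];C[y:y+q.shape[0],x:x+q.shape[1]]=q
C[0:250,560:800]=d[:250,:240]
cv2.imwrite('pics/crop1.png',C[:,:,::-1])
E
```

```text
guess [ 0.57585347 -0.16315685  0.05      ] [ 0.57797367 -0.17434475  0.05      ]
('top', 'side') [ 0.57975685 -0.16450104  0.03257531] 0.5405946581566633
('top',) [ 0.57978912 -0.16625291  0.05288865] 0.09113903559359761
('side',) [ 0.57413459 -0.15454645  0.02997217] 0.3558280351195882
top red 22 276.04545454545456 202.27272727272728 [0.51729294 0.18770974 0.083     ]
side red 11 301.8181818181818 178.1818181818182 [0.51604062 0.19066846 0.083     ]
```

View pics/crop1.png

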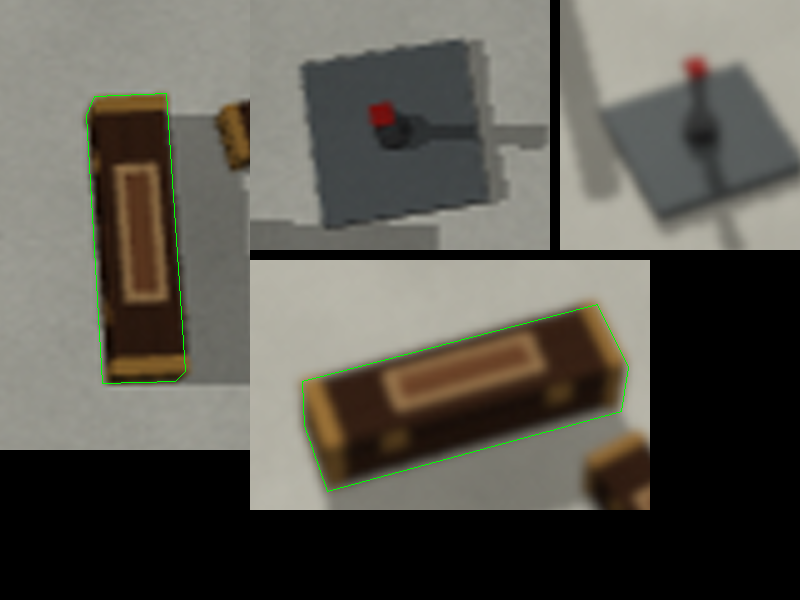

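The crop confirms it: large, dark wood, brass bands, with the fitted outline matching. Its centre is about (0.580, -0.1655) with yaw about 0.045. The pad (top view pixel 276.4,202.8) is near (0.517, 0.189). I'm moving over the case now.

Request:
carry_out:
  targets:
    - [0,0,-1,-7.9,1]
    - [0,0,-1,-7.9,1]
    - [0,0,0,-7.9,1]
    - [-1.67,-4.49,0,0,1]
    - [-1.67,-4.49,0,0,1]
    - [-1.67,-4.49,0,0,1]
    - [-1.67,-4.49,0,0,1]
    - [-1.67,-4.49,0,0,1]
    - [-1.67,-4.49,0,0,1]
    - [-1.67,-4.49,0,0,1]
    - [-1.67,-4.49,0,0,1]
    - [-1.67,-4.49,0,0,1]
  force: 60

```text
t: 1.3
eef_pos: [0.4118, 0.2306, 0.2512]
tool_rot: [-0.0, -0.022, 1.0, -0.0]
contact_force: [0.7, -0.3, -0.1]
gripper_width: 0.999
grasp_force: 0.0
```

Request:
carry_out:
  targets:
    - [-1.67,-4.49,0,0,1]
    - [-1.67,-4.49,0,0,1]
    - [-1.67,-4.49,0,0,1]
    - [-1.67,-4.49,0,0,1]
    - [-1.67,-4.49,0,0,1]
    - [-1.67,-4.49,0,0,1]
    - [-1.67,-4.49,0,0,1]
    - [0,0,0,0,1]
    - [0,0,0,0,1]

```text
t: 2.2
eef_pos: [0.5422, -0.0772, 0.2508]
tool_rot: [-0.001, -0.021, 1.0, -0.0]
contact_force: [0.6, -0.3, -0.1]
gripper_width: 0.999
grasp_force: 0.0
```

Request:
carry_out:
  targets:
    - [-1.7,-4.5,0,0,1]
    - [-1.7,-4.5,0,0,1]
    - [0,0,3,0,1]
    - [0,0,3,0,1]
    - [0,0,0,0,1]
    - [0,0,0,0,1]

```text
t: 2.8
eef_pos: [0.5803, -0.1627, 0.1914]
tool_rot: [-0.001, -0.023, 1.0, 0.0]
contact_force: [0.6, 0.2, 0.6]
gripper_width: 0.999
grasp_force: 0.0
```

```bash
python3 - <<'E'
from h import *
o=bot.get_obs();print(o['eef_pos'],o['tool_rot'],o['contact_force'],o['torque'])
c={n:proj(n,box(.58,-.1655,.045)) for n in('wrist',)}
im=imaging.read_camera('wrist').copy();cv2.imwrite('pics/w1raw.png',im[:,:,::-1])
h=c['wrist'];
for i in range(4):cv2.circle(im,tuple(np.int32(h[4+i])),3,(0,255,0),1);cv2.circle(im,tuple(np.int32(h[i])),3,(255,0,255),1)
cv2.imwrite('pics/w1.png',im[:,:,::-1]);np.savez('w1.npz',**{k:np.array(v) for k,v in imaging.calibration('wrist').items()})
E
```

```text
[ 0.58031424 -0.16274787  0.19136658] [-6.31185926e-04 -2.34999395e-02  9.99723548e-01  4.26871916e-04] [0.55413423 0.24988749 0.57352958] [-0.02628962 -0.09761407  0.00474115]
```

View pics/w1.png

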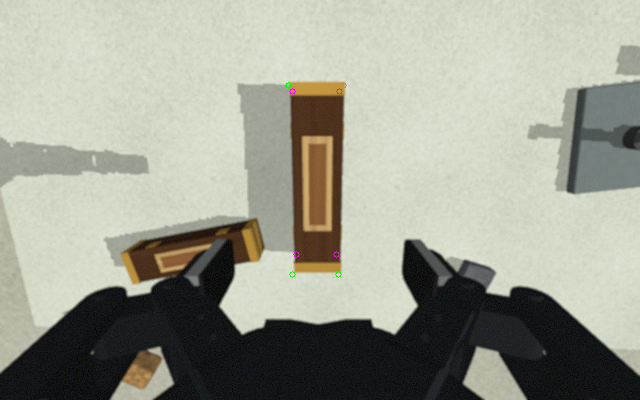

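The wrist view shows the case's top face at (289..344, 83..271). The fit is good to 3 px, so the middle is at about x=0.5775, and the small case is clear of the fingers. Descending and gripping.

Request:
carry_out:
  targets:
    - [0.28,-0.23,4,0,1]
    - [0,0,4,0,1]
    - [0,0,4,0,1]
    - [0,0,3.5,0,1]
    - [0,0,2,0,1]
    - [0,0,0,0,1]
    - [0,0,0,0,1]

```text
t: 3.55
eef_pos: [0.5793, -0.1667, 0.018]
tool_rot: [0.001, -0.023, 1.0, -0.0]
contact_force: [0.5, 0.3, 0.5]
gripper_width: 1.0
grasp_force: 0.0
```

Request:
carry_out:
  targets:
    - [0,0,0,0,-1]
    - [0,0,0,0,-1]
    - [0,0,0,0,-1]
    - [0,0,0,0,-1]
    - [0,0,0,0,-1]
    - [0,0,0,0,-1]
    - [0,0,0,0,-1]
    - [0,0,0,0,-1]
  force: 80

```text
t: 4.35
eef_pos: [0.5792, -0.166, 0.0183]
tool_rot: [0.001, -0.023, 1.0, 0.001]
contact_force: [-1.8, 3.2, 9.8]
gripper_width: 0.596
grasp_force: 85.7
```

```bash
python3 - <<'E'
from h import *
o=bot.get_obs();print(o['t'],o['eef_pos'],o['tool_rot'],o['contact_force'],o['torque'],o['gripper_width'],o['grasp_force'])
E
```

```text
4.35 [ 0.57916303 -0.16599848  0.0182895 ] [ 1.35845723e-03 -2.27917567e-02  9.99739171e-01  5.30166043e-04] [-1.76806253  3.22304824  9.78426756] [0.70395235 0.30685156 0.02776231] 0.5960928704879929 85.68485856056213
```

Request:
carry_out:
  targets:
    - [0,0,-0.5,0,-1]
    - [0,0,-0.5,0,-1]
    - [0,0,-1,0,-1]
    - [0,0,-1,0,-1]
    - [0,0,0,0,-1]
    - [0,0,0,0,-1]
    - [0,0,0,0,-1]
    - [0,0,0,0,-1]

```text
t: 5.15
eef_pos: [0.5774, -0.1668, 0.0458]
tool_rot: [-0.0, -0.022, 1.0, 0.0]
contact_force: [0.3, -1.0, -7.2]
gripper_width: 0.598
grasp_force: 84.6
```

```bash
python3 - <<'E'
from h import *
for i in range(4):
  o=bot.get_obs();print(o['t'],o['eef_pos'],o['tool_rot'],o['contact_force'],o['torque'],o['gripper_width'],o['grasp_force'])
  im=imaging.read_camera('wrist')
cv2.imwrite('pics/w2.png',im[:,:,::-1])
im=imaging.read_camera('side');cv2.imwrite('pics/s2.png',cv2.resize(im[200:320,260:430],None,fx=4,fy=4)[:,:,::-1])
E
```

```text
5.15 [ 0.57739748 -0.16675574  0.04584821] [-4.26469995e-04 -2.24289410e-02  9.99748344e-01  9.36424169e-05] [ 0.29610961 -1.01670697 -7.20906885] [ 0.04525252  0.1106428  -0.00150969] 0.5980061910518181 84.55143213272095
5.2 [ 0.57742505 -0.16677659  0.04585259] [-4.03096396e-04 -2.24139996e-02  9.99748690e-01  8.56018096e-05] [-0.64170372  0.30422702 -6.30345805] [-0.00551135  0.11146866  0.03321938] 0.5976189604439016 84.55092787742615
5.25 [ 0.57747704 -0.16680334  0.04589101] [-3.61742704e-04 -2.24060693e-02  9.99748885e-01  7.16651099e-05] [ 0.55091754 -0.03595604 -7.019127  ] [0.00293415 0.14893116 0.01328404] 0.5940853472949194 84.55050587654114
5.3 [ 0.57755753 -0.16686866  0.04597064] [-2.79431430e-04 -2.23802747e-02  9.99749490e-01  4.20896147e-05] [-0.84477998 -0.16452371 -6.2529113 ] [ 0.02308751  0.11908615 -0.03234032] 0.5942714280832219 84.55139994621277
```

View pics/s2.png

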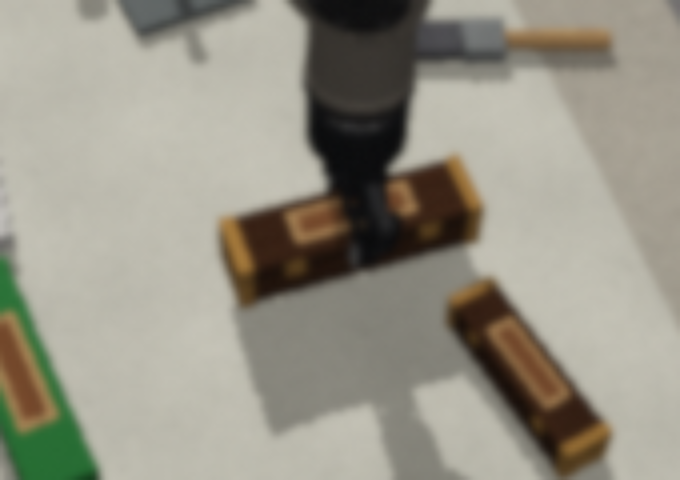

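The case is held level and clear of the table. The weight is about 6.9 N with a small +y torque, so I'll average out the noise.

```bash
cat >> h.py <<'E'
def avg(n=20):
    A=[]
    for i in range(n):
        o=bot.get_obs();A.append(np.r_[o['contact_force'],o['torque'],o['eef_pos']]);imaging.read_camera('wrist')
    A=np.array(A);np.set_printoptions(precision=4,suppress=True)
    print('t',o['t'],'mean',A.mean(0),'\nsem',A.std(0)[:6]/n**.5,'tool',o['tool_rot'],'g',o['gripper_width'],o['grasp_force'])
E
python3 -c "
from h import *
avg(20)"
```

```text
t 6.35 mean [ 0.0165  0.3104 -7.0945 -0.0049  0.1209  0.0028  0.5777 -0.1669  0.0463] 
sem [0.1047 0.1542 0.1396 0.0052 0.0061 0.0039] tool [ 0.     -0.0224  0.9997 -0.    ] g 0.6001191417285624 84.55349922180176
```

Request:
carry_out:
  targets:
    - [0,0,1.0,0,-1]
    - [0,0,1.0,0,-1]
    - [0,0,0.5,0,-1]
    - [0,0,0.2,0,-1]
    - [0,0,0,0,-1]
    - [0,0,0,0,1]
    - [0,0,0,0,1]
    - [0,0,0,0,1]
    - [0,0,0,0,1]
    - [0,0,0,0,1]
    - [0,0,0,0,1]

```text
t: 7.5
eef_pos: [0.5779, -0.1669, 0.0194]
tool_rot: [0.0, -0.022, 1.0, -0.0]
contact_force: [0.5, -0.3, 0.5]
gripper_width: 0.996
grasp_force: 0.0
```

```bash
python3 -c "
from h import *
avg(16)"
```

```text
t 8.25 mean [-0.1843 -0.0631  0.0382  0.0068  0.0003 -0.0025  0.5778 -0.1669  0.0193] 
sem [0.1052 0.1358 0.1267 0.0077 0.0061 0.0077] tool [-0.     -0.0224  0.9997  0.    ] g 1.0034669347215617 0.0
```

Baseline torque is zero, so the weight lies about 17 mm towards +x from the current grasp. I'll regrasp there.

Request:
carry_out:
  targets:
    - [-1.7,0,0,0,1]
    - [0,0,0,0,1]
    - [0,0,0,0,-1]
    - [0,0,0,0,-1]
    - [0,0,0,0,-1]
    - [0,0,0,0,-1]
    - [0,0,0,0,-1]
    - [0,0,0,0,-1]
    - [0,0,-0.5,0,-1]
    - [0,0,-1,0,-1]
    - [0,0,-1,0,-1]
    - [0,0,0,0,-1]
  force: 80

```text
t: 9.5
eef_pos: [0.5959, -0.1665, 0.0459]
tool_rot: [0.001, -0.022, 1.0, -0.0]
contact_force: [0.8, -0.5, -6.6]
gripper_width: 0.599
grasp_force: 84.8
```

Request:
carry_out:
  targets:
    - [0,0,-3,0,-1]
    - [0,0,-4,0,-1]
    - [0,0,-4,0,-1]
    - [0,0,0,0,-1]
    - [0,0,0,0,-1]

```text
t: 10.0
eef_pos: [0.5949, -0.166, 0.1547]
tool_rot: [0.001, -0.023, 1.0, 0.0]
contact_force: [-1.0, 0.0, -8.3]
gripper_width: 0.592
grasp_force: 87.6
```

```bash
python3 - <<'E'
from h import *
avg(24)
# stand: foot corners (top crop) -> centre
for n,px in(('top',[(302,65),(470,38),(492,200),(325,228)]),):
    q=np.array([ray(n,250+(a-250)/5,180+b/5,.012)[:2] for a,b in px]);print(q,q.mean(0),np.linalg.norm(np.diff(q,axis=0),axis=1))
print(ray('top',276.3,202.6,.085))
im=imaging.read_camera('top');cv2.imwrite('pics/t3.png',im[:,:,::-1])
im=imaging.read_camera('wrist').copy();h=proj('wrist',[.517,.189,.085])[0];print(h);cv2.imwrite('pics/w3.png',im[:,:,::-1])
E
```

```text
t 11.15 mean [-0.1552  0.039  -7.3469  0.0015  0.0227 -0.      0.5943 -0.166   0.1537] 
sem [0.124  0.0824 0.1097 0.0068 0.007  0.0067] tool [-0.     -0.0224  0.9997  0.    ] g 0.5930765005572027 87.50357151031494
[[0.564  0.2532]
 [0.5833 0.132 ]
 [0.4652 0.1153]
 [0.4458 0.2338]] [0.5145 0.1836] [0.1227 0.1192 0.1202]
[0.5158 0.1866 0.085 ]
[808.1803 129.6163]
```

Request:
carry_out:
  targets:
    - [0.5,2,0,0,-1]
    - [1.15,4,0,0,-1]
    - [1.15,4,0,0,-1]
    - [1.15,4,0,0,-1]
    - [1.15,4,0,0,-1]
    - [1.15,4,0,0,-1]
    - [0.5,2,0,0,-1]
    - [0,0,0,0,-1]
    - [0,0,0,0,-1]

```text
t: 12.2
eef_pos: [0.5167, 0.0709, 0.1546]
tool_rot: [0.0, -0.023, 1.0, -0.0]
contact_force: [0.6, -1.6, -6.0]
gripper_width: 0.595
grasp_force: 87.4
```

```bash
python3 - <<'E'
from h import *
o=bot.get_obs();print(o['t'],o['eef_pos'],o['tool_rot'],o['torque'])
P=proj('wrist',[[.516,.188,.085],[.516,.188,0]]);print(P)
r=[ray('wrist',u,v,.085) for u,v in((0,0),(1,0),(0,1))]
im=imaging.read_camera('wrist').copy()
f=im.astype(int);m=((f[...,0]>1.8*f[...,1])&(f[...,0]>1.8*f[...,2])&(f[...,0]>70)).astype(np.uint8)
k,l,s,c=cv2.connectedComponentsWithStats(m)
for i in range(1,k):
    if s[i,4]>25: print(s[i],c[i],ray('wrist',*c[i],.085))
cv2.circle(im,tuple(np.int32(P[0])),3,(0,255,0),1)
cv2.imwrite('pics/w4.png',im[:,:,::-1])
E
```

```text
12.2 [0.51672485 0.07085996 0.15456151] [ 3.38698568e-04 -2.30427578e-02  9.99734422e-01 -4.20940888e-05] [-0.10860384 -0.02344665 -0.090441  ]
[[466.12636999 215.42043662]
 [426.27855307 190.09278648]]
[456 201  22  21 417] [466.51798561 210.73141487] [0.51250379 0.18651215 0.085     ]
```

View pics/w4.png

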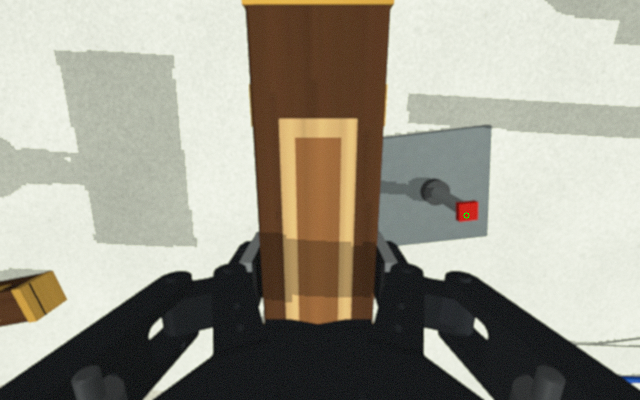

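The pad is at (466,211) in the wrist view, which gives (0.5125, 0.1865). Averaged with the top and side views, the pad is at about (0.5143, 0.187). I'll move above it and lower to just short of contact.

Request:
carry_out:
  targets:
    - [0,2,0,0,-1]
    - [0,4,0,0,-1]
    - [0,3.6,0,0,-1]
    - [-0.1,2,0,0,-1]
    - [0,0,1,0,-1]
    - [0,0,2,0,-1]
    - [0,0,1,0,-1]
    - [0,0,0.4,0,-1]
    - [0,0,0,0,-1]
    - [0,0,0,0,-1]

```text
t: 13.25
eef_pos: [0.513, 0.1861, 0.1109]
tool_rot: [0.0, -0.022, 1.0, 0.0]
contact_force: [-0.3, -0.1, -6.7]
gripper_width: 0.597
grasp_force: 87.1
```

```bash
python3 -c "
from h import *
avg(10)
im=imaging.read_camera('side');cv2.imwrite('pics/s5.png',cv2.resize(im[110:230,220:390],None,fx=4,fy=4)[:,:,::-1])"
```

```text
t 13.7 mean [-0.0154 -0.084  -7.4543 -0.0105 -0.0131  0.0098  0.5127  0.1866  0.1108] 
sem [0.1573 0.1635 0.1539 0.0086 0.0094 0.0085] tool [ 0.0001 -0.0225  0.9997  0.0001] g 0.5956100616766269 87.05147981643677
```

View pics/s5.png

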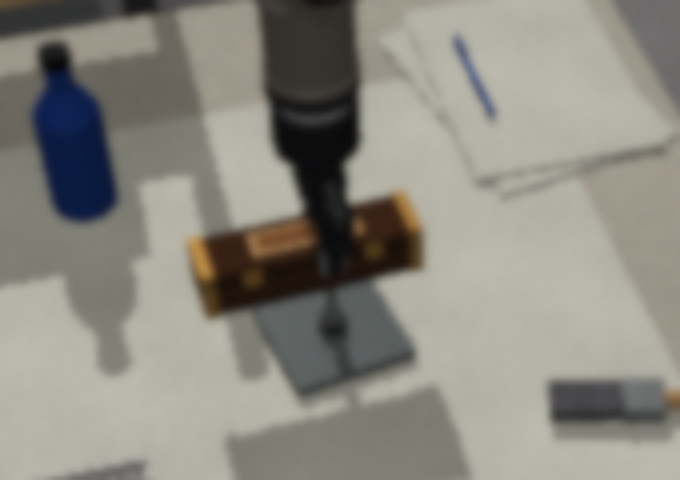

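The case is poised level above the pad with the weight under the fingers. Creeping down now.

Request:
carry_out:
  targets:
    - [0,0,0.2,0,-1]
    - [0,0,0.2,0,-1]
    - [0,0,0.1,0,-1]
    - [0,0,0.05,0,-1]
    - [0,0,0,0,-1]
    - [0,0,0,0,-1]

```text
t: 14.4
eef_pos: [0.5124, 0.1866, 0.1048]
tool_rot: [0.0, -0.022, 1.0, 0.0]
contact_force: [-0.3, 0.4, -7.1]
gripper_width: 0.589
grasp_force: 87.3
```

Request:
carry_out:
  targets:
    - [0,0,0.05,0,-1]
    - [0,0,0.05,0,-1]
    - [0,0,0,0,-1]
    - [0,0,0,0,-1]

```text
t: 14.8
eef_pos: [0.5125, 0.1866, 0.1044]
tool_rot: [0.0, -0.022, 1.0, 0.0]
contact_force: [-2.9, -0.8, 5.1]
gripper_width: 0.598
grasp_force: 88.5
```

```bash
python3 -c "
from h import *
avg(24)"
```

```text
t 15.95 mean [-3.7524 -1.3585  5.9683 -0.3065  0.8811  0.0135  0.5125  0.1866  0.1044] 
sem [0.0829 0.0825 0.1118 0.006  0.0068 0.0059] tool [ 0.0002 -0.0223  0.9998  0.0002] g 0.5941024417672514 88.57612609863281
```

There is contact at about 13 N on the pad with some side load, and the moment reference sits well above the TCP. I'll relieve the side load, which also gives the lever arm.

Request:
carry_out:
  targets:
    - [0.03,-0.01,0,0,-1]
    - [0,0,0,0,-1]
    - [0,0,0,0,-1]

```text
t: 16.3
eef_pos: [0.5125, 0.1866, 0.1044]
tool_rot: [0.0, -0.022, 1.0, 0.0]
contact_force: [-3.2, -2.1, 4.8]
gripper_width: 0.594
grasp_force: 88.6
```

```bash
python3 -c "
from h import *
avg(24)"
```

```text
t 17.45 mean [-3.2423 -1.3466  5.9195 -0.262   0.7371  0.0159  0.5125  0.1866  0.1044] 
sem [0.0831 0.0924 0.1032 0.0061 0.0049 0.0062] tool [ 0.0005 -0.0223  0.9998  0.0003] g 0.5933235044264096 88.5741662979126
```

Request:
carry_out:
  targets:
    - [0.1,-0.04,0,0,-1]
    - [0.08,-0.04,0,0,-1]
    - [0,0,0,0,-1]
    - [0,0,0,0,-1]

```text
t: 17.9
eef_pos: [0.512, 0.1864, 0.1045]
tool_rot: [0.002, -0.022, 1.0, 0.001]
contact_force: [5.2, 1.6, 2.0]
gripper_width: 0.599
grasp_force: 88.4
```

```bash
python3 -c "
from h import *
avg(24)"
```

```text
t 19.05 mean [ 4.9857  2.3882  1.3691  0.5513 -1.1413 -0.0056  0.5118  0.1863  0.1044] 
sem [0.0981 0.1299 0.0826 0.0046 0.0063 0.0047] tool [ 0.0016 -0.0225  0.9997  0.0006] g 0.590409104154133 88.3931815624237
```

The three readings agree: lever about 0.23 m, pad within 1 mm of the tool axis in x and y, and the weight within about 1 mm as well. I'll take out the side load, ease the grip and check.

Request:
carry_out:
  targets:
    - [-0.05,0.03,0,0,-1]
    - [-0.05,0.02,0,0,-1]
    - [0,0,0,0,-1]
    - [0,0,0,0,-1]

```text
t: 19.5
eef_pos: [0.5119, 0.1863, 0.1044]
tool_rot: [0.001, -0.022, 1.0, 0.0]
contact_force: [2.3, 1.5, 5.2]
gripper_width: 0.593
grasp_force: 88.8
```

Request:
carry_out:
  targets:
    - [0,0,0,0,-1]
    - [0,0,0,0,-1]
    - [0,0,0,0,-1]
  force: 20

```text
t: 19.8
eef_pos: [0.5119, 0.1863, 0.1044]
tool_rot: [0.001, -0.022, 1.0, 0.0]
contact_force: [3.1, 2.4, 5.4]
gripper_width: 0.593
grasp_force: 88.8
```

```bash
python3 -c "
from h import *
avg(12)"
```

```text
t 20.35 mean [ 2.7426  1.2458  5.7056  0.34   -0.6587  0.001   0.5119  0.1863  0.1044] 
sem [0.1257 0.1653 0.1385 0.0047 0.0086 0.0068] tool [ 0.0006 -0.0224  0.9997  0.0003] g 0.5965661965315978 88.80148887634277
```

Request:
carry_out:
  targets:
    - [-0.06,0.03,-0.03,0,-1]
    - [0,0,0,0,-1]
    - [0,0,0,0,-1]

```text
t: 20.7
eef_pos: [0.5119, 0.1863, 0.1044]
tool_rot: [-0.0, -0.022, 1.0, 0.0]
contact_force: [0.9, 0.3, 6.3]
gripper_width: 0.6
grasp_force: 88.8
```

```bash
python3 -c "
from h import *
avg(16)"
```

```text
t 21.45 mean [ 1.6751  0.3225  6.2535  0.1771 -0.4308 -0.0119  0.512   0.1863  0.1044] 
sem [0.0907 0.0962 0.096  0.0074 0.0083 0.009 ] tool [ 0.     -0.0223  0.9998  0.    ] g 0.5937266433442158 88.79778742790222
```

The side load is nearly gone and the pad carries about 13 N. I'll release slightly and watch.

Request:
carry_out:
  targets:
    - [0,0,0,0,0.3]
    - [0,0,0,0,0.4]
    - [0,0,0,0,0.4]

```text
t: 21.8
eef_pos: [0.5107, 0.186, 0.1034]
tool_rot: [-0.001, -0.022, 1.0, -0.001]
contact_force: [-0.4, 0.6, -0.3]
gripper_width: 0.698
grasp_force: 0.0
```

```bash
python3 - <<'E'
from h import *
a=imaging.read_camera('side');avg(3);b=imaging.read_camera('side')
w=imaging.read_camera('wrist')
print('diff',np.abs(a.astype(int)-b).max())
C=np.hstack([cv2.resize(b[130:210,240:350],None,fx=4,fy=4),cv2.resize(w,(352,320))])
cv2.imwrite('pics/s6.png',C[:,:,::-1])
E
```

```text
t 21.95 mean [ 0.5864 -0.0692  0.0746 -0.019   0.0074  0.0027  0.5112  0.1862  0.1037] 
sem [0.1827 0.1202 0.167  0.0187 0.0154 0.0275] tool [-0.0005 -0.0225  0.9997 -0.0002] g 0.6997099374673804 0.0
diff 26
```

View pics/s6.png

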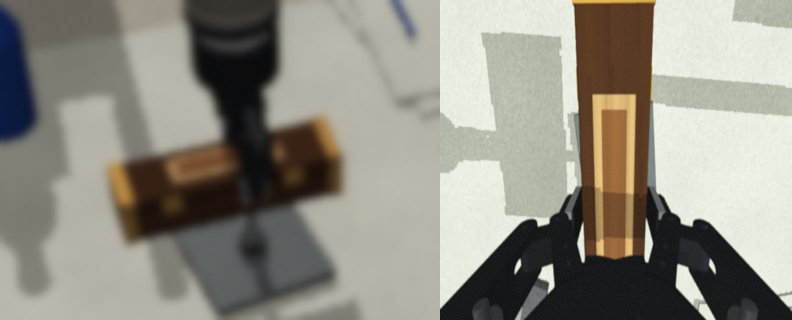

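The fingers are free with zero force, and the case stands level. Opening fully while tracking any motion.

Request:
carry_out:
  targets:
    - [0,0,0,0,0.6]
    - [0,0,0,0,0.8]
    - [0,0,0,0,1]
    - [0,0,0,0,1]
    - [0,0,0,0,1]

```text
t: 22.6
eef_pos: [0.5119, 0.1864, 0.1041]
tool_rot: [-0.0, -0.022, 1.0, 0.0]
contact_force: [1.0, 0.2, -0.4]
gripper_width: 0.997
grasp_force: 0.0
```

```bash
python3 - <<'E'
from h import *
a=imaging.read_camera('wrist').astype(int);avg(8);b=imaging.read_camera('wrist').astype(int)
for im in(a,b):
    g=(im[:,320,0]-im[:,320,2]);print('brass rows',[int(x) for x in g[0:14]], 'shift')
print('diff',np.abs(a-b).mean())
E
```

```text
t 23.0 mean [0.1608 0.0829 0.1101 0.0031 0.0028 0.0026 0.5119 0.1864 0.1041] 
sem [0.1826 0.1132 0.2025 0.0061 0.0107 0.0071] tool [ 0.     -0.0224  0.9997  0.    ] g 1.004107357358806 0.0
brass rows [150, 151, 131, 89, 60, 54, 55, 51, 56, 55, 55, 54, 58, 53] shift
brass rows [149, 151, 128, 92, 59, 55, 53, 55, 60, 55, 53, 51, 55, 54] shift
diff 2.10688671875
```

The case is stationary. Retreating straight up.

Request:
carry_out:
  targets:
    - [0,0,-1,0,1]
    - [0,0,-2,0,1]
    - [0,0,-3,0,1]
    - [0,0,-4,0,1]
    - [0,0,-4,0,1]
    - [0,0,0,0,1]
    - [0,0,0,0,1]

```text
t: 23.8
eef_pos: [0.5124, 0.1866, 0.2456]
tool_rot: [0.001, -0.022, 1.0, 0.001]
contact_force: [0.2, 0.6, -0.5]
gripper_width: 0.997
grasp_force: 0.0
```

```bash
python3 - <<'E'
from h import *
avg(4);b=imaging.read_camera('side')
cv2.imwrite('pics/s7.png',cv2.resize(b[100:230,220:400],None,fx=4,fy=4)[:,:,::-1])
E
```

```text
Traceback (most recent call last):
  File "h.py", line 19, in avg
    o=bot.get_obs();A.append(np.r_[o['contact_force'],o['torque'],o['eef_pos']]);imaging.read_camera('wrist')
                                                                                 ~~~~~~~~~~~~~~~~~~~^^^^^^^^^
ValueError: 200 camera calls are used up
```

```bash
python3 -c "
from station import bot
print(bot.hand_in())"
```

```text
the job is handed in; nothing more can be done
None
```

I set the case on the red pad and handed the job in; it stood level and still, with the fingers open and force-free, just before I raised the arm. The camera calls ran out before I could take a picture after that, and the hand-in gave no verdict.

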